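Gather brass feet in a tray corner

ROBOT

A 6-joint arm with a two-finger parallel gripper is mounted at the origin on the work surface. World frame = base frame: x ahead of the robot, y to its left, z up, the work surface at z = 0. Lengths are in m, angles in rad, forces in N, time in s.
With the tool pointing down it reaches from about 0.325 to 0.9 m from the base axis. Payload 3.5 kg.
Tool frame: the origin (TCP) lies between the finger pads; the fingertips stand 11 mm ahead of it and the grasp point (between the pads) lies 8 mm behind it; z points along the fingers, y is the direction in which the jaws open and shut (so a half turn about z gives the same grasp; the last joint's range is limited). The gripper opens to 85 mm and grips with 20 to 120 N. Pads are 22 mm wide; open, the fingers measure 114 mm over their backs; the gripper's body (76 mm by 85 mm) begins 54 mm behind the grasp point. The pads swing forward as they close: fully open they stand 13 mm farther back than shut.
Start: joints at [1.208, 0.276, -0.026, 1.268, 0, 1.467], TCP at [0.161, 0.604, 0.242] pointing down, gripper open.
Joint ranges: [-3.12, 3.12], [-0.85, 1.88], [-1.08, 1.24], [-1.95, 2.15], [-1.57, 1.53], [-3.14, 3.14]. Speed limits (rad/s): [2.57, 2.57, 3.14, 3.14, 3.14, 3.14].

INTERFACE

Orientations are given as [roll, pitch, yaw] about the fixed x, y, z axes, in that order (R = Rz(yaw) Ry(pitch) Rx(roll)).
In Python, from cell import robot, vision gives the robot as it stands.
- The arm moves only by the tool play_rows, never from a script. Its argument "deltas" is one flat list of numbers, 7 for each row, row after row: the shift along the tool's x, y, z in m, then the turn, a rotation vector about the tool's x, y, z in degrees, then the opening, from 0 (shut) to 1 (fully open). In form: [x, y, z, ax, ay, az, claw, x, y, z, ax, ay, az, claw, ...]. A call has exactly 5 rows; each row shifts and turns the commanded pose from where the row before left it, along the tool's axes as they then stand; what a row does not reach is not made up. A row lasts 1/8 s, in which the tool goes at most 62.5 mm and 10.7 degrees, less where a joint would pass 70% of its speed; a pose out of reach is approached as far as the arm can. A call is refused whole if a number of a shift passes 0.0625 or a number of a turn 10.7, either way. A call with a gripper value outside its range is refused whole. The fingers move at their own pace and stop on an object; "newtons" is the grip in N (left out, the last holds). Time passes only in rows, so rows that do not move let the fingers close, or fill a call up. It gives the time, the measured TCP pose, the force and the opening at its end, in the units of the state.
- robot.read_state(): the state, without advancing time (a new reading comes with each control period).
- vision.grab_frame(name): name is "side" or "top" or "wrist"; returns the picture (480x640x3 uint8, blue, green, red); there is no depth.
- vision.camera_model(name): a dict with "K" (3x3 intrinsics, pixels), "D" ([k1, k2, p1, p2, k3] as OpenCV has them; the pictures are not rectified), "T" (4x4, takes a point from camera to world coordinates). Camera axes: x right, y down, z forward; pixel columns grow to the right and rows downward; lengths in m; the calibration is good to about 2 mm. A picture is of the moment at which its call begins: read the wrist's pose just before it. camera_model takes no time and is no camera call; for the wrist camera it gives the pose at the moment of the call.
- robot.finish_job(): hands the job in, once; it reports no verdict.
Trained networks look in the newest picture that a camera, given by its name, has taken for a name from the list of things; names that differ only in an ending like _2 or _b are one class to them, and where a whole thing is asked for, a point or a joint stands for the part that bears it (a point fixed in the world has none). Each returns a list of dicts, best first, with "score" (0 to 1); they miss things now and then, are a little off and sometimes report something else, mostly with a low value. They report only what shows in the picture. A call takes as long as a camera call. They do not tell look-alikes from the thing itself.
- vision.search_frame(label, camera): "point" ([column, row] as shares, 0 to 1, of the picture: columns of its width, rows of its height, amid what is visible of it).
- vision.trace(label, camera): "region" (480x640 bool, what is visible of it) and "point" ([column, row] as shares, 0 to 1, of the picture: columns of its width, rows of its height, amid what is visible of it).
The state is a dict: "t": time; "qpos": joint angles; "qvel": joint speeds; "joint_torque": joint torques, N m; "tool_pos": TCP position; "orientation": TCP orientation; "ft_force": force on the tool from outside, world axes, zero at the start; "torque": the same for the moment, N m; "grip_width": finger opening in m.
Only numpy, scipy, OpenCV 4.12 (cv2) and the standard library are available. Lean on these libraries where they do the work, as an engineer would, in place of code of your own. Each camera call takes 0.05 s, during which the arm holds its last target.

TASK

Free the green parts tray by turning its red clamp knob a quarter turn clockwise (seen from above), then lift the tray by its wooden bar clear of the stand and tilt it so that all four brass feet slide into the bottom corner nearest the blue cup. Finish while still holding the tray up in the air, steady and clearly tilted down towards that corner with the feet gathered there. Spill none, and leave the other things on the bench alone.

Things in the scene. Friction and masses are not known exactly. Their poses are not given: they have to be found in the camera images.
- stand: fixed dark-wood board on the bench, 225 mm (x) x 250 mm (y) x 12 mm thick, its x axis pointing away from the robot (it may be turned up to 0.4 rad about the vertical). Origin on the bench surface, under the centre of the docked tray. Light battens 10 mm high around the tray locate it with 3 to 4 mm play. A clamp stands on its far (+x) side, axis 97 mm from the origin along the stand's x
- clamp (a joint): turn of the clamp knob, rad: 0 = its steel foot points back over the tray rim (tray locked down), grows clockwise seen from above, 1.57 = a quarter turn, foot parallel to the tray's far wall (tray free); end stop at 1.65. Stiff by friction only (0.06 N m), stays where it is left
- clamp_grip (a point): centre of the clamp's red grip, an upright-standing bar 52 mm long (the point's x axis; turns with the knob), 16 mm thick (y), 30 mm high, 87 mm above the bench, lying on the turning axis. Below the grip is the steel foot, its top 62 mm above the bench, 12 mm wide, reaching 42 mm from the axis along the point's -x
- tray: loose green open tray with a carrying bar, 150 mm (x) x 200 mm (y), walls 40 mm high and 6 mm thick, 0.42 kg without contents (varies by a quarter); docked on the stand with its x axis along the stand's x. Origin: centre of its underside, 12 mm above the bench when docked; z up out of the tray
- tray_handle (a point): centre of the tray's light-wood carrying bar, a 20 x 20 mm square bar that runs 200 mm along the tray's y over the middle of the tray, 72 mm above the tray's underside; the point's axes are those of the tray. Carried at both ends by 30 mm wide uprights
- corner_near_left (a point): one of the tray's four inner bottom corners (where the top of the tray floor, 6 mm above the tray's underside, meets two walls); the near (robot-side) left one, at -69, +94 mm from the tray's centre along the tray's x, y
- corner_near_right (a point): one of the tray's four inner bottom corners (where the top of the tray floor, 6 mm above the tray's underside, meets two walls); the near (robot-side) right one, at -69, -94 mm from the tray's centre along the tray's x, y
- cup: blue cup, upright and open, 72 mm across the rim, 85 mm high; stands on the bench off either the near left or the near right corner of the stand (which one varies) and so tells the wanted corner; origin centre of its underside. Leave alone
- glue: white glue bottle with grey cap, 64 mm in diameter, 150 mm high, off the other near corner of the stand; origin centre of its underside. Leave alone
- square: try square: dark wood stock 22 x 120 x 18 mm with a 170 mm steel blade, lying on the bench on the robot's left; origin under the stock's centre. Leave alone
- driver: screwdriver with red handle, 200 mm long, lying on the bench on the robot's right; origin under it, handle towards its -x. Leave alone
- foot0: one of four loose brass furniture feet lying in the tray: stepped disc, 22 mm across and 14 mm high, 25 g, origin centre of its flat underside; starts in the far half of the tray. Polished: slides on the tray floor once that slopes by about 10 to 14 degrees, along a wall only from a steeper slope (slope along that wall about 15 degrees)
- foot1: one of four loose brass furniture feet lying in the tray: stepped disc, 22 mm across and 14 mm high, 25 g, origin centre of its flat underside; starts in the far half of the tray. Polished: slides on the tray floor once that slopes by about 10 to 14 degrees, along a wall only from a steeper slope (slope along that wall about 15 degrees)
- foot2: one of four loose brass furniture feet lying in the tray: stepped disc, 22 mm across and 14 mm high, 25 g, origin centre of its flat underside; starts in the far half of the tray. Polished: slides on the tray floor once that slopes by about 10 to 14 degrees, along a wall only from a steeper slope (slope along that wall about 15 degrees)
- foot3: one of four loose brass furniture feet lying in the tray: stepped disc, 22 mm across and 14 mm high, 25 g, origin centre of its flat underside; starts in the far half of the tray. Polished: slides on the tray floor once that slopes by about 10 to 14 degrees, along a wall only from a steeper slope (slope along that wall about 15 degrees)
Mind the look-alikes: they are no part of the job. Several things have the shape of the tray; the one meant has the colours described above.

How it is judged:
By the outcome, as a careful person would: the job done as asked, in the order asked, and still so for the second after the job is handed in, while the arm keeps its last pose, push and grip.
It also fails if it takes over 51 s, if anything falls off the work surface, if the arm or the gripper's body presses on something with over 40 N, if the wrist force passes 120 N, or if a joint passes its speed limit or range.

## Working session

There is one attempt and no reset: what is moved stays moved. The work goes in short steps, Python scripts to look and compute and a tool call to move; the robot and the scene stay as the last step left them, time stands still between calls to the robot, and variables do not carry over. Pictures are saved under pics/ and viewed, and the job is handed in when it is done.

Besides the shell and the picture viewer there is one more tool, called after "Call:" in YAML: its name, and indented under it one key for each argument. play_rows: Moves the arm, as the interface text tells. Its arguments: {"type":"object","properties":{"deltas":{"type":"array"},"newtons":{"type":"number"}},"required":["deltas"]}

```bash
mkdir -p pics; python3 - <<'E'
from cell import robot, vision
import cv2
print(robot.read_state())
for n in ("top","side"):
    f=vision.grab_frame(n); cv2.imwrite(f"pics/{n}0.png",f)
    m=vision.camera_model(n); print(n,m)
E
```

```text
{'t': 0.0, 'qpos': array([ 1.20761866e+00,  2.77164618e-01, -2.79062387e-02,  1.26798196e+00,
       -2.02357711e-06,  1.46738845e+00]), 'qvel': array([ 1.72370081e-03, -5.12528317e-05,  1.31391760e-03, -2.03539518e-03,
        1.60083511e-04, -3.31290121e-05]), 'joint_torque': array([ 5.39067457e-05, -4.45508838e+01,  2.95202190e+01,  1.62730931e-02,
       -8.40870439e-05,  1.04302806e-07]), 'tool_pos': array([0.16028044, 0.60331421, 0.24112808]), 'orientation': array([-3.13934801e+00, -2.30909779e-04,  2.88182261e+00]), 'ft_force': array([ 0.06396496, -0.16082555,  0.46328153]), 'torque': array([-0.00611153, -0.0871321 ,  0.08498519]), 'grip_width': 0.08492432115395512}
top {'K': array([[553.55061228,   0.        , 325.72583042],
       [  0.        , 553.55061228, 238.18029046],
       [  0.        ,   0.        ,   1.        ]]), 'D': array([-0.15690264,  0.        ,  0.        ,  0.        ,  0.        ]), 'T': array([[ 2.46257860e-02, -9.93291517e-01,  1.12984656e-01,
         3.41219045e-01],
       [-9.99696702e-01, -2.44988006e-02,  2.51243178e-03,
        -1.10618388e-03],
       [ 2.72411373e-04, -1.13012258e-01, -9.93593556e-01,
         1.43169910e+00],
       [ 0.00000000e+00,  0.00000000e+00,  0.00000000e+00,
         1.00000000e+00]])}
side {'K': array([[497.57566786,   0.        , 328.45919938],
       [  0.        , 497.57566786, 245.41021487],
       [  0.        ,   0.        ,   1.        ]]), 'D': array([-0.12151932,  0.        ,  0.        ,  0.        ,  0.        ]), 'T': array([[ 0.99500121, -0.05045855,  0.08617731,  0.4054296 ],
       [-0.09864977, -0.63074489,  0.76969416, -0.85539492],
       [ 0.01551824, -0.77434799, -0.63256966,  0.80862959],
       [ 0.        ,  0.        ,  0.        ,  1.        ]])}
```

View pics/top0.png

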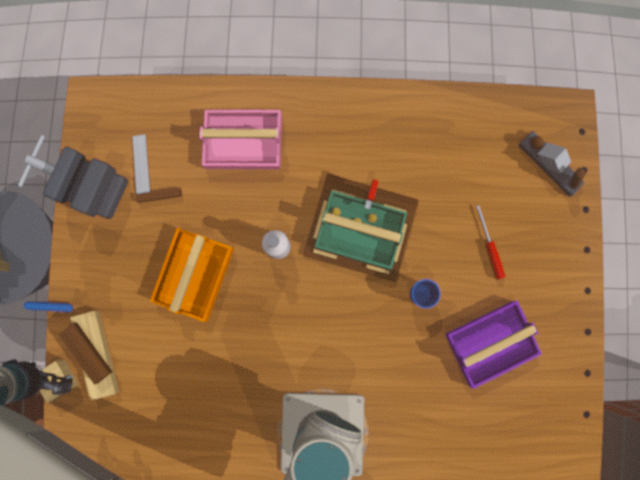

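View pics/side0.png

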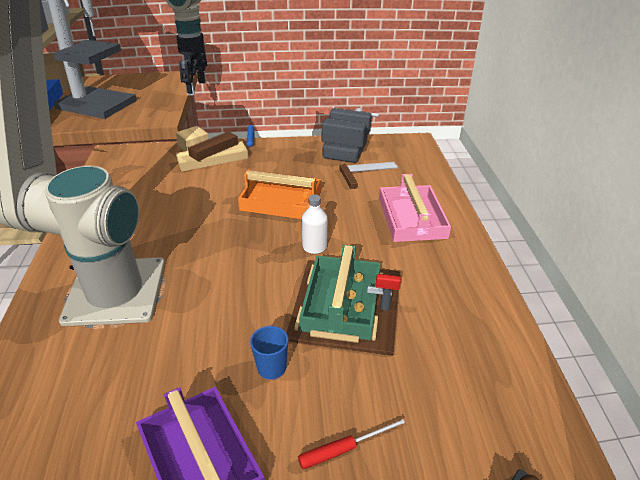

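```bash
cat > h.py <<'E'
import numpy as np, cv2
from cell import robot, vision
from scipy.spatial.transform import Rotation as R
def ray(n,px,z,m=None):
    m=m or vision.camera_model(n)
    u=cv2.undistortPoints(np.array(px,float).reshape(-1,1,2),m["K"],m["D"]).reshape(-1,2)
    d=np.c_[u,np.ones(len(u))]@m["T"][:3,:3].T; o=m["T"][:3,3]
    return o+d*((z-o[2])/d[:,2])[:,None]
def proj(n,P,m=None):
    m=m or vision.camera_model(n)
    Ti=np.linalg.inv(m["T"]); 
    return cv2.projectPoints(np.array(P,float).reshape(-1,1,3),cv2.Rodrigues(Ti[:3,:3])[0],Ti[:3,3],m["K"],m["D"])[0].reshape(-1,2)
E
python3 - <<'E'
from h import *
for n in ("top","side"):
    f=vision.grab_frame(n)
    for l in ("tray_handle","tray","clamp_grip","stand","cup","glue","foot0"):
        r=vision.trace(l,n)
        print(n,l,[(round(x["score"],2),(np.array(x["point"])*[640,480]).round(0).tolist(),int(x["region"].sum())) for x in r[:6]])
f=cv2.imread("pics/top0.png")
cv2.imwrite("pics/topz.png",cv2.resize(f[165:290,295:445],None,fx=5,fy=4.8,interpolation=cv2.INTER_CUBIC)[:600,:750])
E
```

```text
top tray_handle [(0.73, [493.0, 345.0], 4894), (0.67, [196.0, 278.0], 4795), (0.66, [360.0, 232.0], 4680), (0.59, [241.0, 138.0], 4660)]
top tray [(0.86, [245.0, 134.0], 4469), (0.6, [494.0, 345.0], 4988), (0.56, [363.0, 230.0], 4720), (0.56, [194.0, 276.0], 4888)]
top clamp_grip [(0.56, [372.0, 195.0], 179)]
top stand [(0.68, [370.0, 206.0], 3486)]
top cup [(0.78, [423.0, 292.0], 658)]
top glue [(0.69, [276.0, 247.0], 613), (0.45, [372.0, 195.0], 162), (0.42, [362.0, 229.0], 4722), (0.33, [335.0, 210.0], 52)]
top foot0 [(0.5, [335.0, 211.0], 30)]
side tray_handle [(0.78, [199.0, 443.0], 7895), (0.74, [340.0, 294.0], 5277), (0.6, [276.0, 193.0], 2909)]
side tray [(0.98, [336.0, 296.0], 5100), (0.82, [280.0, 194.0], 2985), (0.68, [412.0, 213.0], 3311), (0.64, [196.0, 444.0], 7994)]
side clamp_grip [(0.75, [385.0, 285.0], 472)]
side stand [(0.68, [375.0, 328.0], 3690), (0.34, [385.0, 288.0], 499)]
side cup [(0.98, [270.0, 354.0], 1572)]
side glue [(0.94, [312.0, 227.0], 1240), (0.55, [266.0, 351.0], 1621)]
side foot0 [(0.48, [357.0, 306.0], 72)]
```

View pics/topz.png

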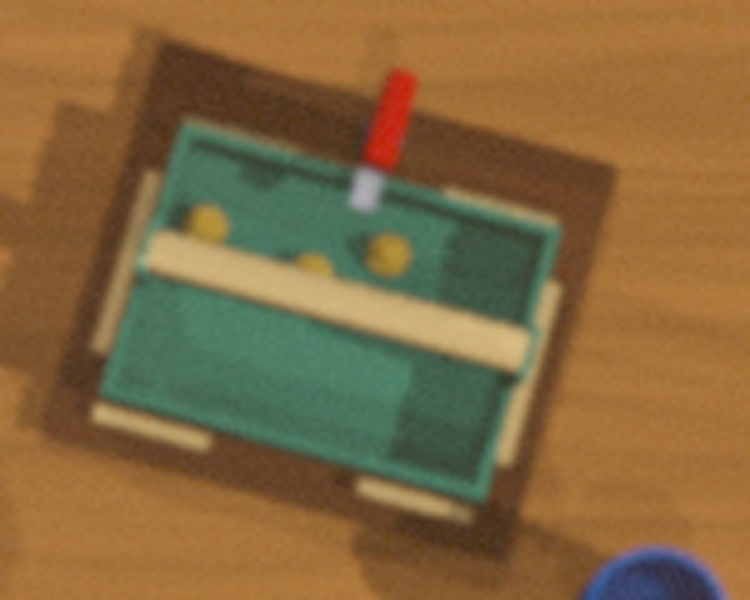

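```bash
python3 - <<'E'
from h import *
z=lambda L:[(a/5+295,b/4.8+165) for a,b in L]
c=ray("top",z([(183,122),(560,230),(487,500),(102,395)]),0.052)
print(c.round(4),c.mean(0))
print(np.linalg.norm(c-np.roll(c,-1,0),axis=1))
e=c[0]+c[1]-c[2]-c[3]; print("yaw from x",np.arctan2(e[1],e[0])); e=c[0]+c[3]-c[1]-c[2]; print("yaw y",np.arctan2(-e[0],e[1]))
h=ray("top",z([(150,250),(528,348)]),0.094);print("handle",h.round(4),h.mean(0),h[0]-h[1], np.arctan2(-(h[0]-h[1])[0],(h[0]-h[1])[1]))
g=ray("top",z([(402,72),(383,165)]),0.102);print("grip",g.round(4),g.mean(0),np.linalg.norm(g[0]-g[1]),np.arctan2(*(g[0]-g[1])[1::-1]))
print(ray("side",[(348,246),(343,308)],0.094))
s=ray("top",z([(165,40),(617,170),(505,555),(45,435)]),0.012);print(s.round(3),s.mean(0),np.linalg.norm(s-np.roll(s,-1,0),axis=1))
yaw=-0.22
f=vision.grab_frame("side");
def cr(n):
    cc=(s.mean(0)*0)
E
```

```text
[[ 0.6204 -0.0095  0.052 ]
 [ 0.5675 -0.2017  0.052 ]
 [ 0.4243 -0.1661  0.052 ]
 [ 0.4745  0.0277  0.052 ]] [ 0.52167388 -0.08742141  0.052     ]
[0.19931728 0.14757912 0.20021704 0.1505174 ]
yaw from x -0.2464366847332417
yaw y -0.26094940457669746
handle [[ 0.5452  0.0053  0.094 ]
 [ 0.4995 -0.1803  0.094 ]] [ 0.52232957 -0.08748298  0.094     ] [0.04564549 0.18561958 0.        ] -0.24112442364973274
grip [[ 0.6391 -0.1161  0.102 ]
 [ 0.5905 -0.1074  0.102 ]] [ 0.61481111 -0.11172992  0.102     ] 0.04936438109131447 -0.1775292640218723
[[ 0.54680279  0.00850398  0.094     ]
 [ 0.51213037 -0.18230437  0.094     ]]
[[ 0.674  0.001  0.012]
 [ 0.608 -0.237  0.012]
 [ 0.397 -0.181  0.012]
 [ 0.456  0.057  0.012]] [ 0.53385792 -0.0899958   0.012     ] [0.2470379  0.21806615 0.24500214 0.22496638]
```

Call:
play_rows:
  deltas: [-0.0416,-0.0383,0,0,0,0,1,-0.0416,-0.0383,0,0,0,0,1,-0.0416,-0.0383,0,0,0,0,1,-0.0416,-0.0383,0,0,0,0,1,-0.0416,-0.0383,0,0,0,0,1]

```text
t: 1.58
tool_pos: [0.3132, 0.3641, 0.2426]
orientation: [3.141, 0.001, 2.882]
ft_force: [0.1, -0.4, -0.4]
grip_width: 0.0851
```

Call:
play_rows:
  deltas: [-0.0416,-0.0383,0,0,0,0,1,-0.0416,-0.0383,0,0,0,0,1,-0.0416,-0.0383,0,0,0,0,1,-0.0416,-0.0383,0,0,0,0,1,-0.0416,-0.0383,0,0,0,0,1]

```text
t: 2.2
tool_pos: [0.4651, 0.1253, 0.2427]
orientation: [3.141, 0.001, 2.882]
ft_force: [1.0, 1.1, 0.0]
grip_width: 0.0856
```

Call:
play_rows:
  deltas: [-0.0416,-0.0383,0,0,0,0,1,-0.0416,-0.0383,0,0,0,0,1,-0.0416,-0.0383,0,0,0,0,1,-0.0416,-0.0383,0,0,0,0,1,-0.03,-0.0383,0,0,0,0,1]

```text
t: 2.82
tool_pos: [0.6061, -0.1105, 0.2423]
orientation: [3.141, 0.001, 2.881]
ft_force: [-0.4, 0.4, -0.5]
grip_width: 0.0851
```

```bash
python3 - <<'E'
from h import *
s=robot.read_state(); print(s["t"],s["tool_pos"],s["orientation"],s["qpos"].round(3),s["ft_force"])
m=vision.camera_model("wrist"); np.save("wm.npy",m["T"]); f=vision.grab_frame("wrist"); cv2.imwrite("pics/w1.png",f); print(m)
E
```

```text
2.825 [ 0.60608253 -0.11049711  0.24230336] [3.14147046e+00 7.98289813e-04 2.88139192e+00] [-0.285  0.26  -0.048  1.262  0.    -0.025] [-0.44526294  0.35547615 -0.54180905]
{'K': array([[404.54179098,   0.        , 319.8577376 ],
       [  0.        , 404.54179098, 241.52555259],
       [  0.        ,   0.        ,   1.        ]]), 'D': array([0.01076392, 0.        , 0.        , 0.        , 0.        ]), 'T': array([[ 2.57422035e-01,  9.31084672e-01,  2.58486422e-01,
         5.41302314e-01],
       [ 9.66299028e-01, -2.47960046e-01, -6.91520432e-02,
        -9.32749221e-02],
       [-2.92102436e-04,  2.67576438e-01, -9.63536592e-01,
         3.73273927e-01],
       [ 0.00000000e+00,  0.00000000e+00,  0.00000000e+00,
         1.00000000e+00]])}
```

View pics/w1.png

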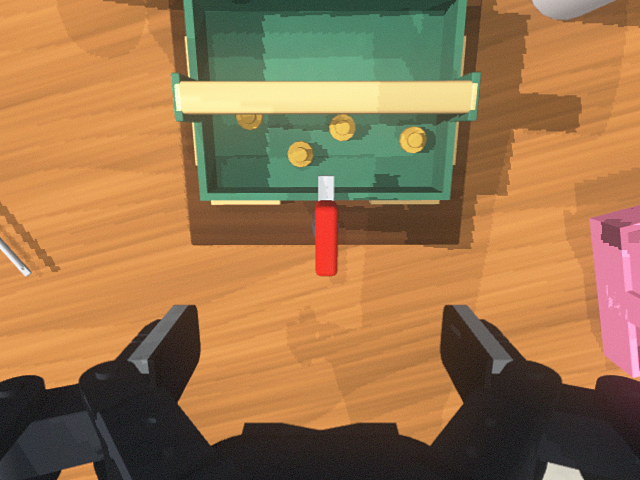

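```bash
python3 - <<'E'
from h import *
m=vision.camera_model("wrist")
g=ray("wrist",[(326,204),(326.5,275)],0.102,m); print(g,g.mean(0),np.arctan2(*(g[1]-g[0])[1::-1]),np.linalg.norm(g[1]-g[0]))
h=ray("wrist",[(177,98),(478,96)],0.094,m); d=h[1]-h[0];print(h,h.mean(0),np.linalg.norm(d),np.arctan2(-d[0],d[1]))
E
```

```text
[[ 0.59241747 -0.10801579  0.102     ]
 [ 0.64197189 -0.12085077  0.102     ]] [ 0.61719468 -0.11443328  0.102     ] -0.25343831605088685 0.05118962260793211
[[ 0.50122577 -0.18391513  0.094     ]
 [ 0.55117865  0.00485425  0.094     ]] [ 0.52620221 -0.08953044  0.094     ] 0.1952669218573441 -0.2586942658303771
```

Call:
play_rows:
  deltas: [-0.0107,0,0.03,0,0,-0.2,1,0,0,0.05,0,0,0,1,0,0,0.05,0,0,0,1,0,0,0.0285,0,0,0,0.6,0,0,0,0,0,0,0.4]
  newtons: 30

```text
t: 3.5
tool_pos: [0.6124, -0.1103, 0.0809]
orientation: [3.141, -0.007, 2.885]
ft_force: [0.1, -0.7, -0.3]
grip_width: 0.0517
```

Call:
play_rows:
  deltas: [0,0,0,0,0,0,0,0,0,0,0,0,0,0,0,0,0,0,0,0,0,0,0,0,0,0,0,0,0,0,0,0,0,0,0]

```text
t: 4.12
tool_pos: [0.6176, -0.1091, 0.0863]
orientation: [3.136, 0.005, 2.887]
ft_force: [1.6, 6.4, 0.2]
grip_width: 0.0154
```

```bash
python3 - <<'E'
from h import *
s=robot.read_state(); print(s)
f=vision.grab_frame("wrist"); cv2.imwrite("pics/w2.png",f)
E
```

```text
{'t': 4.125, 'qpos': array([-0.28047005,  0.39460616, -0.21082213,  0.96096994,  0.00568715,
       -0.02561326]), 'qvel': array([ 0.0009308 , -0.00105979, -0.00144238,  0.00039169,  0.00153153,
        0.00037211]), 'joint_torque': array([-4.35495168e+00, -4.66356683e+01,  2.55379200e+01,  3.64939377e-03,
       -1.71430886e+00, -1.04387461e-01]), 'tool_pos': array([ 0.61757638, -0.10911997,  0.08631696]), 'orientation': array([3.13602   , 0.00454231, 2.88673571]), 'ft_force': array([1.56886   , 6.3683106 , 0.18537766]), 'torque': array([ 1.16975415, -0.38233893, -0.06279692]), 'grip_width': 0.015404142456981433}
```

View pics/w2.png

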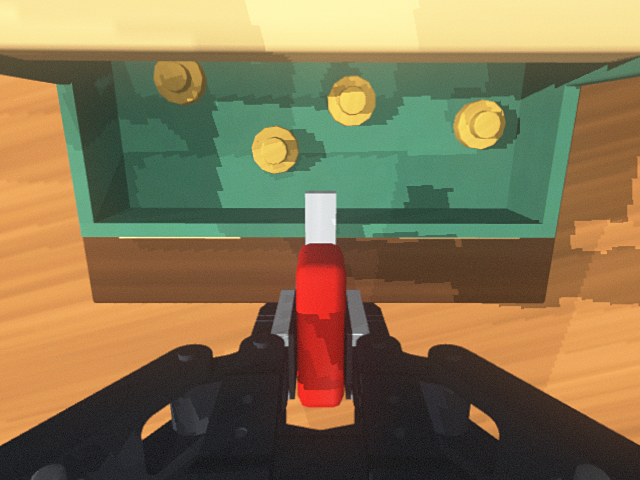

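Call:
play_rows:
  deltas: [0,0.004,0,0,0,0,0,0,0,0,0,0,10,0,0,0,0,0,0,10,0,0,0,0,0,0,10,0,0,0,0,0,0,10,0]
  newtons: 40

```text
t: 4.8
tool_pos: [0.617, -0.1099, 0.0863]
orientation: [-3.14, 0.006, 2.18]
ft_force: [-3.3, -3.8, 4.7]
grip_width: 0.0152
```

Call:
play_rows:
  deltas: [0,0,0,0,0,10,0,0,0,0,0,0,10,0,0,0,0,0,0,10,0,0,0,0,0,0,10,0,0,0,0,0,0,9.6,0]

```text
t: 5.42
tool_pos: [0.6154, -0.1102, 0.0862]
orientation: [3.141, 0.007, 1.314]
ft_force: [-6.4, -4.9, 8.6]
grip_width: 0.0154
```

Call:
play_rows:
  deltas: [0,0,0,0,0,0.8,0,0,0,0,0,0,0,0,0,0,0,0,0,0,0,0,0,0,0,0,0,0,0,0,0,0,0,0,0]

```text
t: 6.05
tool_pos: [0.6154, -0.1102, 0.0863]
orientation: [3.141, 0.006, 1.306]
ft_force: [-6.3, -5.3, 8.0]
grip_width: 0.0152
```

```bash
python3 - <<'E'
from h import *
s=robot.read_state(); print(s["tool_pos"],s["orientation"],s["ft_force"],s["torque"],s["qpos"])
f=vision.grab_frame("wrist"); cv2.imwrite("pics/w3.png",f)
E
```

```text
[ 0.61543075 -0.11020689  0.08627919] [3.1411528  0.00648923 1.30550684] [-6.3212787  -5.3038087   8.00985311] [-1.07509041  1.29191885 -0.06239884] [-0.27762146  0.39449136 -0.21108204  0.96470306 -0.00648331  1.55846125]
```

View pics/w3.png

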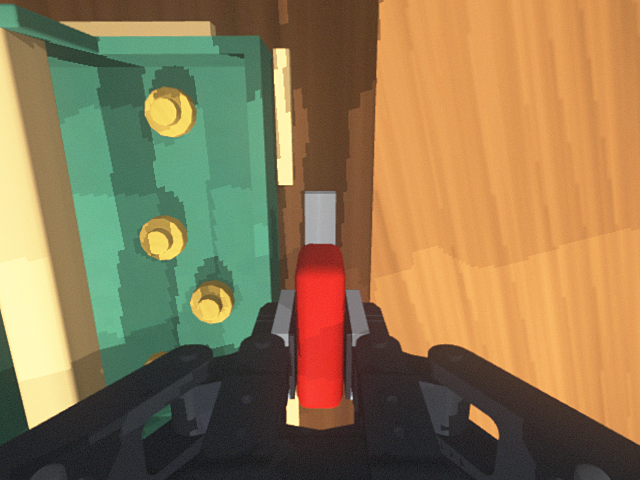

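Call:
play_rows:
  deltas: [0,0,0,0,0,0,0.8,0,0,0,0,0,0,0.8,0,0,0,0,0,0,0.8,0,0,-0.05,0,0,0,0.8,0,0,-0.05,0,0,-0.5,0.8]

```text
t: 6.72
tool_pos: [0.6155, -0.1069, 0.1839]
orientation: [-3.139, -0.0, 1.317]
ft_force: [0.8, -0.9, 0.4]
grip_width: 0.0686
```

Call:
play_rows:
  deltas: [0,-0.04,0,0,0,0,0.8,-0.003,-0.04,0,0,0,0,0.8,0,-0.0165,0,0,0,0,0.8,0,0,0,0,0,0,0.8,0,0,0,0,0,0,0.8]

```text
t: 7.35
tool_pos: [0.5236, -0.0864, 0.1841]
orientation: [3.14, 0.0, 1.316]
ft_force: [0.0, 0.6, -0.1]
grip_width: 0.0684
```

```bash
python3 - <<'E'
from h import *
s=robot.read_state(); print(s["t"],s["tool_pos"],s["orientation"],s["ft_force"],s["grip_width"])
f=vision.grab_frame("wrist"); cv2.imwrite("pics/w4.png",f)
f=vision.grab_frame("side"); cv2.imwrite("pics/s4.png",f[200:420,220:460].repeat(2,0).repeat(2,1))
E
```

```text
7.35 [ 0.52356093 -0.08637518  0.18408092] [3.13970445e+00 1.25901842e-05 1.31625454e+00] [ 0.04178995  0.59811255 -0.08189526] 0.06841207907199567
```

View pics/w4.png

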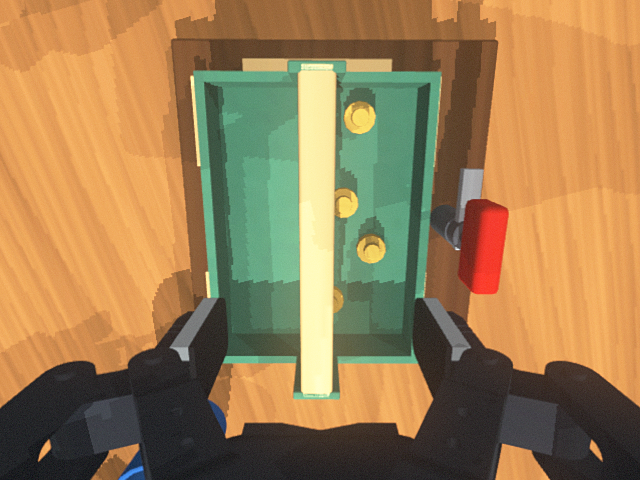

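View pics/s4.png

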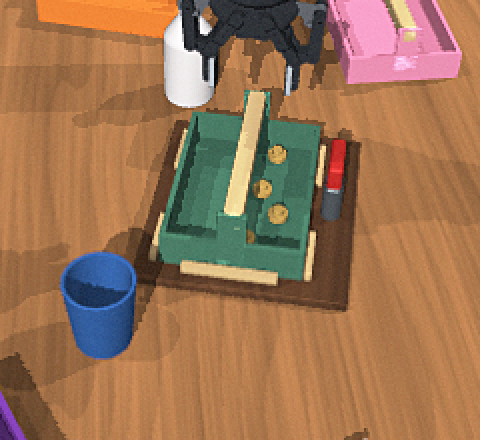

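```bash
python3 - <<'E'
from h import *
m=vision.camera_model("wrist")
h=ray("wrist",[(317,67),(316.5,395)],0.094,m); d=h[0]-h[1];print(h,h.mean(0),np.linalg.norm(d),np.arctan2(-d[0],d[1]))
E
```

```text
[[ 0.54738455  0.00844235  0.094     ]
 [ 0.49827068 -0.17750332  0.094     ]] [ 0.52282761 -0.08453049  0.094     ] 0.1923225564616209 -0.25823280773456203
```

Call:
play_rows:
  deltas: [0.0015,-0.001,0.05,0,0,0,0.8,0,0,0.04,0,0,0,0.8,0,0,0.018,0,0,0,0.8,0,0,0,0,0,0,0.4,0,0,0,0,0,0,0.1]
  newtons: 90

```text
t: 8.07
tool_pos: [0.5228, -0.0847, 0.0766]
orientation: [3.14, 0.0, 1.316]
ft_force: [-0.1, 0.3, -0.0]
grip_width: 0.0324
```

Call:
play_rows:
  deltas: [0,0,0,0,0,0,0,0,0,0,0,0,0,0,0,0,0,0,0,0,0,0,0,0,0,0,0,0,0,0,0,0,0,0,0]

```text
t: 8.7
tool_pos: [0.5228, -0.0847, 0.0774]
orientation: [3.138, 0.0, 1.316]
ft_force: [-0.6, -0.6, 6.0]
grip_width: 0.0186
```

Call:
play_rows:
  deltas: [0,0,-0.005,0,0,0,0,0,0,-0.01,0,0,0,0,0,0,-0.015,0,0,0,0,0,0,-0.02,0,0,0,0,0,0,-0.02,0,0,0,0]
  newtons: 110

```text
t: 9.32
tool_pos: [0.5213, -0.0842, 0.1469]
orientation: [-3.142, 0.0, 1.316]
ft_force: [1.0, -0.1, -6.4]
grip_width: 0.018
```

Call:
play_rows:
  deltas: [0,0,-0.03,0,0,0,0,0,0,-0.03,0,0,0,0,0,0,-0.03,0,0,0,0,0,0,-0.02,0,0,0,0,0,0,-0.01,0,0,0,0]

```text
t: 9.95
tool_pos: [0.5219, -0.0844, 0.2678]
orientation: [3.139, 0.0, 1.316]
ft_force: [0.3, 0.7, -6.1]
grip_width: 0.0186
```

```bash
python3 - <<'E'
from h import *
s=robot.read_state(); print(s["t"],s["tool_pos"],s["orientation"],s["ft_force"],s["torque"],s["grip_width"],s["qpos"])
f=vision.grab_frame("wrist"); cv2.imwrite("pics/w5.png",f)
f=vision.grab_frame("side"); cv2.imwrite("pics/s5.png",f)
E
```

```text
9.95 [ 0.52191629 -0.08440906  0.26775139] [3.13907028e+00 6.55446002e-05 1.31627815e+00] [ 0.28904528  0.65024795 -6.10653981] [ 0.05180966 -0.02582272 -0.01853513] 0.018551827868424034 [-2.82646155e-01  9.10497636e-02 -1.97162373e-01  1.28006097e+00
  5.42143054e-06  1.54266827e+00]
```

View pics/s5.png

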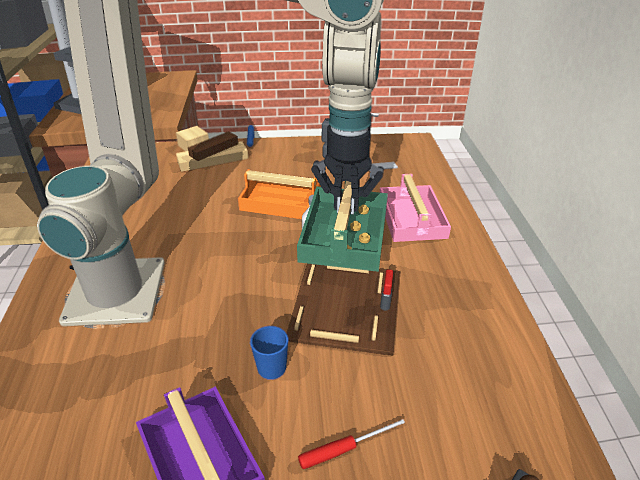

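View pics/w5.png

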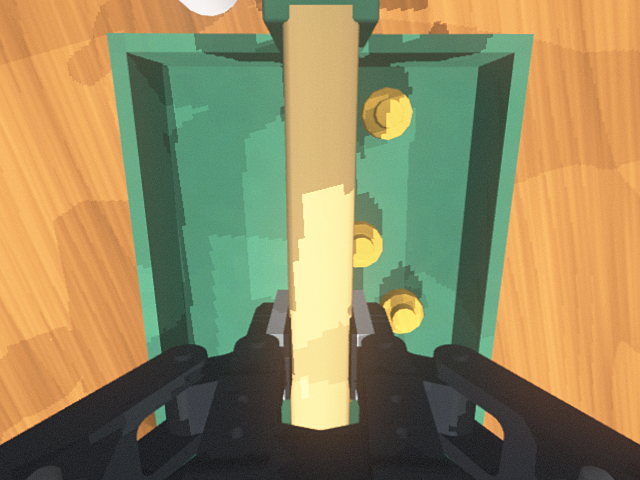

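Call:
play_rows:
  deltas: [0,0,0,-3,3,0,0,0,0,0,-5,5,0,0,0,0,0,-5,5,0,0,0,0,0,-5,5,0,0,0,0,0,-3,3,0,0]

```text
t: 10.68
tool_pos: [0.5189, -0.0841, 0.2632]
orientation: [2.762, -0.359, 1.384]
ft_force: [0.1, 0.1, -6.1]
grip_width: 0.0183
```

Call:
play_rows:
  deltas: [0,0,0,-2,2,0,0,0,0,0,0,0,0,0,0,0,0,0,0,0,0,0,0,0,0,0,0,0,0,0,0,0,0,0,0]

```text
t: 11.3
tool_pos: [0.5218, -0.0842, 0.266]
orientation: [2.718, -0.39, 1.402]
ft_force: [0.3, 1.0, -5.5]
grip_width: 0.0181
```

```bash
python3 - <<'E'
from h import *
s=robot.read_state(); print(s["t"],s["tool_pos"],s["orientation"],s["ft_force"],s["torque"],s["grip_width"],s["qpos"])
print(R.from_euler("xyz",s["orientation"]).as_matrix().round(3))
f=vision.grab_frame("wrist"); cv2.imwrite("pics/w6.png",f)
f=vision.grab_frame("side"); cv2.imwrite("pics/s6.png",f[120:320,240:460].repeat(3,0).repeat(3,1))
E
```

```text
11.3 [ 0.52177073 -0.08419095  0.26598516] [ 2.71798609 -0.38965598  1.40167066] [ 0.32701635  0.98091236 -5.46499451] [-0.6028318   1.14210479 -0.01817761] 0.018095434962638036 [-0.54150085 -0.12775764 -0.5186463   0.8842083   0.49168683  1.35794106]
[[ 0.156  0.872  0.463]
 [ 0.912 -0.307  0.272]
 [ 0.38   0.38  -0.843]]
```

View pics/s6.png

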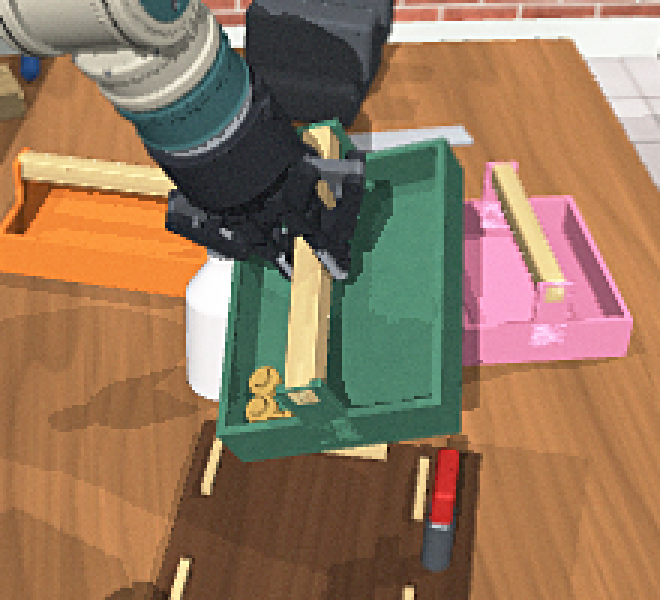

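View pics/w6.png

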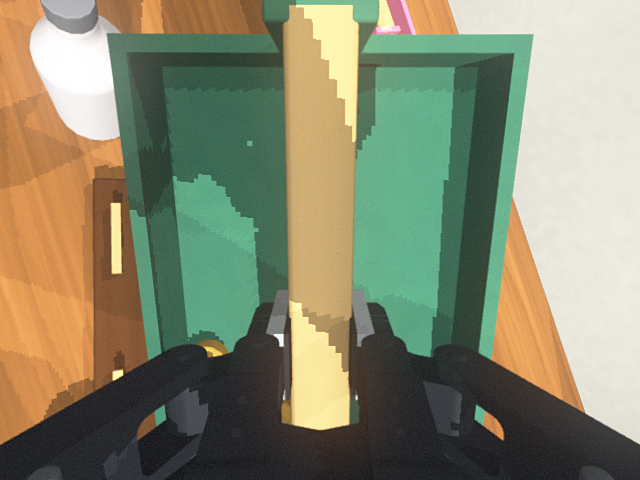

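```bash
cat >> h.py <<'E'
def traypose():
    s=robot.read_state(); T=R.from_euler("xyz",s["orientation"]).as_matrix()
    Rt=np.c_[T[:,1],T[:,0],-T[:,2]]; o=s["tool_pos"]-0.008*T[:,2]-0.072*Rt[:,2]
    return Rt,o
def overlay(n,f,k,x0,y0):
    Rt,o=traypose(); m=vision.camera_model(n)
    P=lambda p:((proj(n,(np.array(p)@Rt.T+o),m)-[x0,y0])*k).astype(int)
    q=P([(-.069,-.094,.006),(.069,-.094,.006),(.069,.094,.006),(-.069,.094,.006)]);cv2.polylines(f,[q.reshape(-1,1,2)],True,(255,0,255),1)
    for i in range(2):
      for j in range(2):
        c=(-.058+.022*i,-.083+.022*j,.006+.014); a=np.linspace(0,6.28,24)
        cv2.polylines(f,[P([(c[0]+.011*np.cos(t),c[1]+.011*np.sin(t),.013) for t in a]).reshape(-1,1,2)],True,(255,255,0),1)
    return f
E
python3 - <<'E'
from h import *
for n,(x0,y0,w,h,k) in {"side":(300,210,110,80,7),"top":(280,140,200,150,4),"wrist":(120,310,260,170,3)}.items():
    f=vision.grab_frame(n)[y0:y0+h,x0:x0+w]
    f=cv2.resize(f,None,fx=k,fy=k,interpolation=cv2.INTER_CUBIC)
    cv2.imwrite(f"pics/{n}7.png",f); cv2.imwrite(f"pics/{n}7o.png",overlay(n,f.copy(),k,x0,y0))
print(traypose())
E
```

```text
(array([[ 0.87218908,  0.15603375, -0.46361586],
       [-0.30777626,  0.91169967, -0.27217181],
       [ 0.38021044,  0.38007524,  0.84319798]]), array([ 0.55119874, -0.06682666,  0.21189385]))
```

View pics/side7.png

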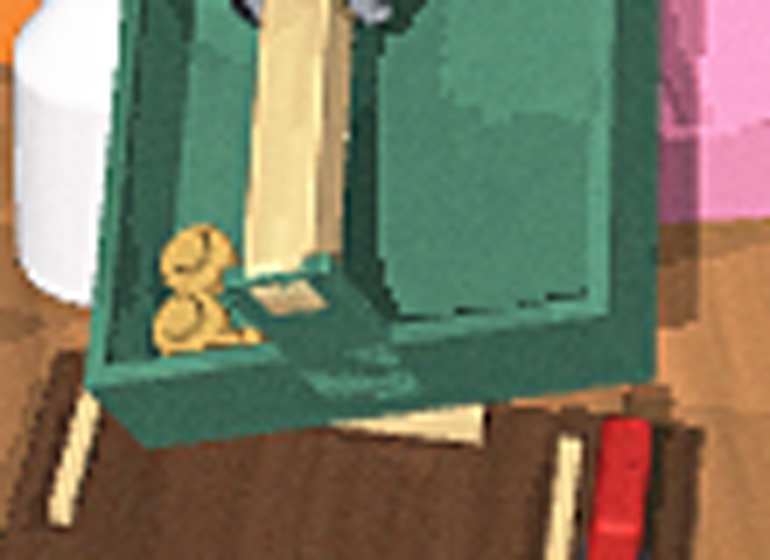

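View pics/side7o.png

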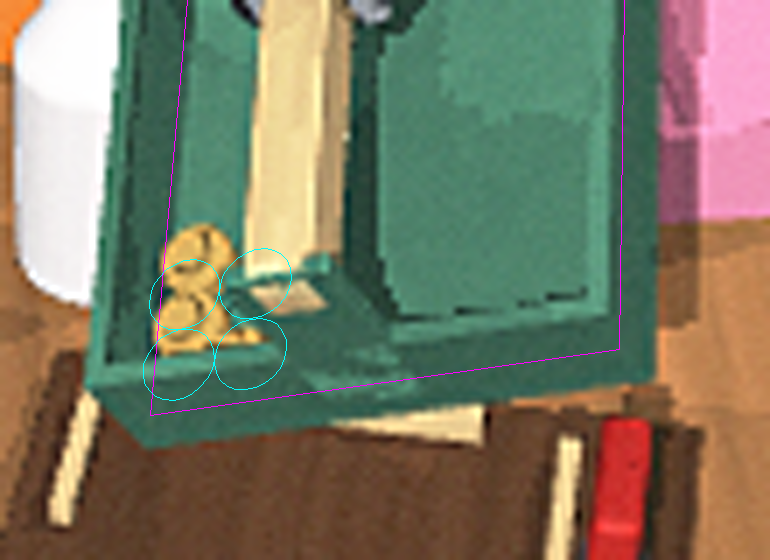

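View pics/top7o.png

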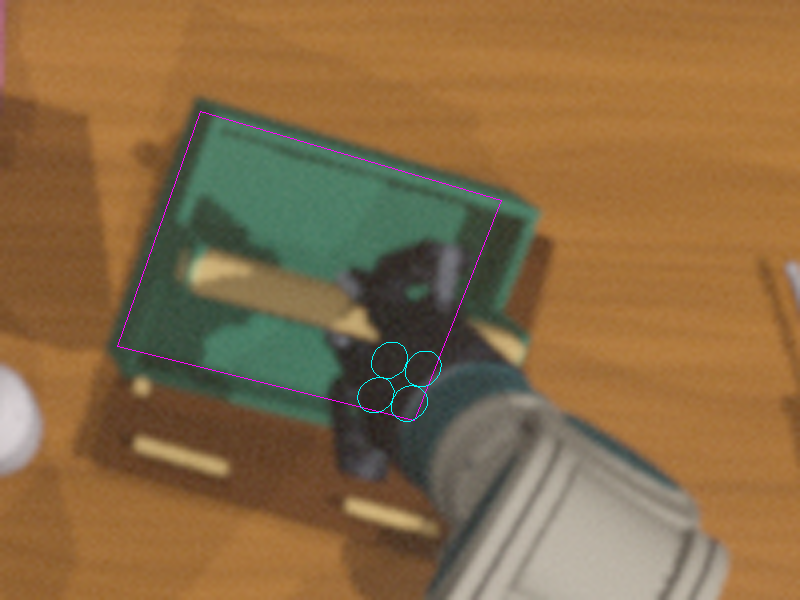

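View pics/wrist7.png

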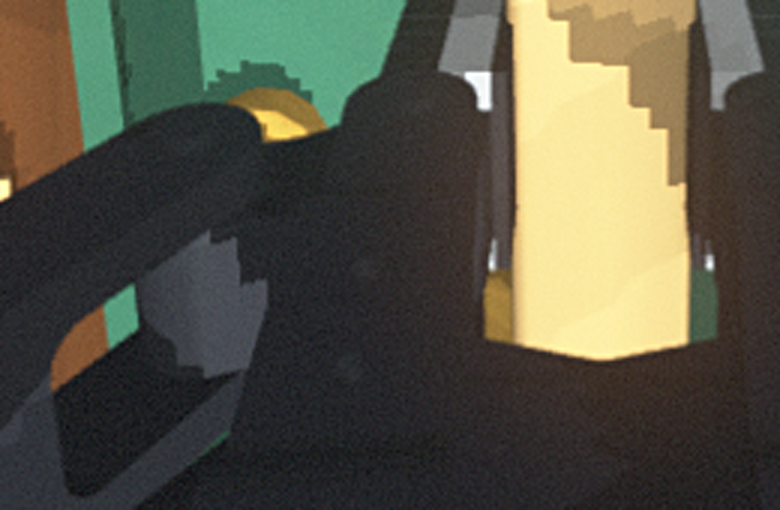

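```bash
python3 - <<'E'
from h import *
Rt,o=traypose()
def ontray(n,px,z):
    m=vision.camera_model(n)
    u=cv2.undistortPoints(np.array(px,float).reshape(-1,1,2),m["K"],m["D"]).reshape(-1,2)
    d=np.c_[u,np.ones(len(u))]@m["T"][:3,:3].T@Rt; c=Rt.T@(m["T"][:3,3]-o)
    return ((c+d*((z-c[2])/d[:,2])[:,None])*1000).round(0)
W=lambda a,b:(a/3+120,b/3+310); S=lambda a,b:(a/7+300,b/7+210)
print("wrist: foot back edge,left/right visible, bar foot",ontray("wrist",[W(270,92),W(225,105),W(325,130),W(490,270),W(490,335)],.013))
print("wrist corners far",ontray("wrist",[(163,65),(478,65)],.006))
print("side feet tops",ontray("side",[S(198,255),S(190,318),S(250,335),S(225,330)],.018))
print("rim corner side near-right outer top",ontray("side",[S(95,385),S(655,300)],.040))
E
```

```text
wrist: foot back edge,left/right visible, bar foot [[-55. -35.  13.]
 [-62. -37.  13.]
 [-46. -42.  13.]
 [-19. -69.  13.]
 [-19. -82.  13.]]
wrist corners far [[-67.  94.   6.]
 [ 68.  94.   6.]]
side feet tops [[-52. -52.  18.]
 [-53. -72.  18.]
 [-34. -80.  18.]
 [-42. -77.  18.]]
rim corner side near-right outer top [[ -69. -101.   40.]
 [  90.  -99.   40.]]
```

Call:
play_rows:
  deltas: [0,0,0,4,2,0,0,0,0,0,4,2,0,0,0,0,0,4,2,0,0,0,0,0,4,2,0,0,0,0,0,0,0,0,0]

```text
t: 12.18
tool_pos: [0.5232, -0.0858, 0.2656]
orientation: [2.976, -0.522, 1.446]
ft_force: [0.0, 0.1, -5.4]
grip_width: 0.0182
```

Call:
play_rows:
  deltas: [0,0,0,0,0,0,0,0,0,0,0,0,0,0,0,0,0,0,0,0,0,0,0,0,0,0,0,0,0,0,0,0,0,0,0]

```text
t: 12.8
tool_pos: [0.5214, -0.0842, 0.2659]
orientation: [2.977, -0.523, 1.446]
ft_force: [-0.5, 0.6, -5.4]
grip_width: 0.0178
```

```bash
cat > look.py <<'E'
from h import *
import sys
i=sys.argv[1]
s=robot.read_state(); print(s["t"],s["tool_pos"],s["ft_force"],s["grip_width"],s["qpos"].round(2)); Rt,o=traypose(); print(Rt[2], np.degrees(np.arcsin(Rt[2])))
x0,y0,w,h,k=300,205,110,85,7
f=vision.grab_frame("side")[y0:y0+h,x0:x0+w]; a=cv2.resize(f,None,fx=k,fy=k,interpolation=cv2.INTER_CUBIC)
g=vision.grab_frame("wrist")
cv2.imwrite(f"pics/a{i}.png",a); cv2.imwrite(f"pics/b{i}.png",g[300:480])
E
python3 look.py 8
```

```text
12.8 [ 0.52137598 -0.08422693  0.26591067] [-0.45565693  0.58472557 -5.37977394] 0.01784235463450945 [-0.57  0.09 -0.29  1.26  0.54  1.15]
[0.14151452 0.49954451 0.85465135] [ 8.13549472 29.96986929 58.72123853]
```

View pics/a8.png

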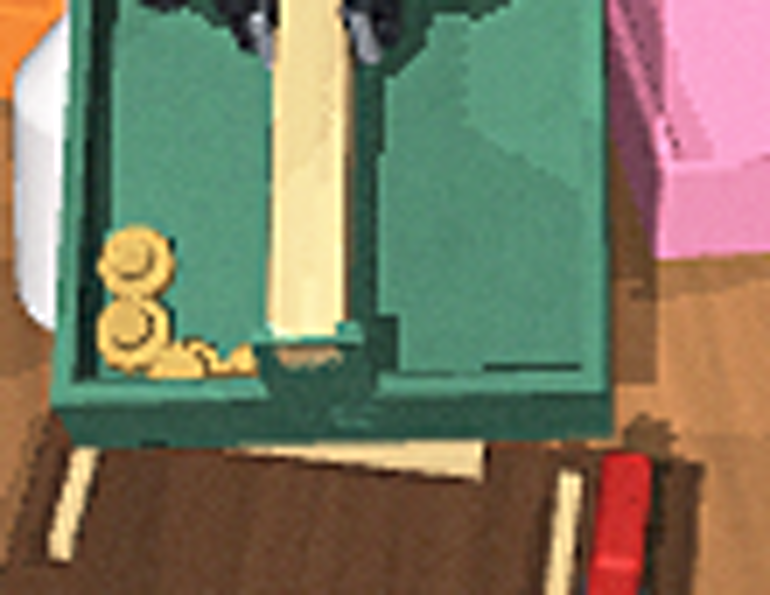

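View pics/b8.png

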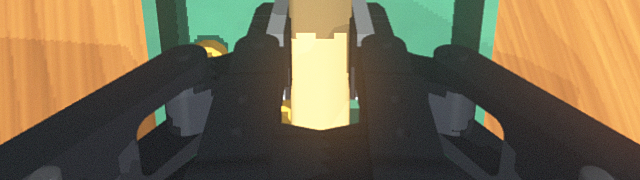

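Call:
play_rows:
  deltas: [0,0,0,4,0,0,0,0,0,0,4,0,0,0,0,0,0,4,0,0,0,0,0,0,0,0,0,0,0,0,0,0,0,0,0]

```text
t: 13.52
tool_pos: [0.5215, -0.0843, 0.2657]
orientation: [-3.097, -0.523, 1.446]
ft_force: [0.0, 0.4, -6.1]
grip_width: 0.018
```

```bash
python3 look.py 9
```

```text
13.525 [ 0.52152864 -0.08426856  0.2657263 ] [ 1.05645326e-03  3.98025066e-01 -6.06537478e+00] 0.017956220058979795 [-0.52  0.22 -0.13  1.48  0.46  1.1 ]
[-0.03861049  0.49979137  0.86528482] [-2.21276804 29.98619827 59.91524354]
```

View pics/a9.png

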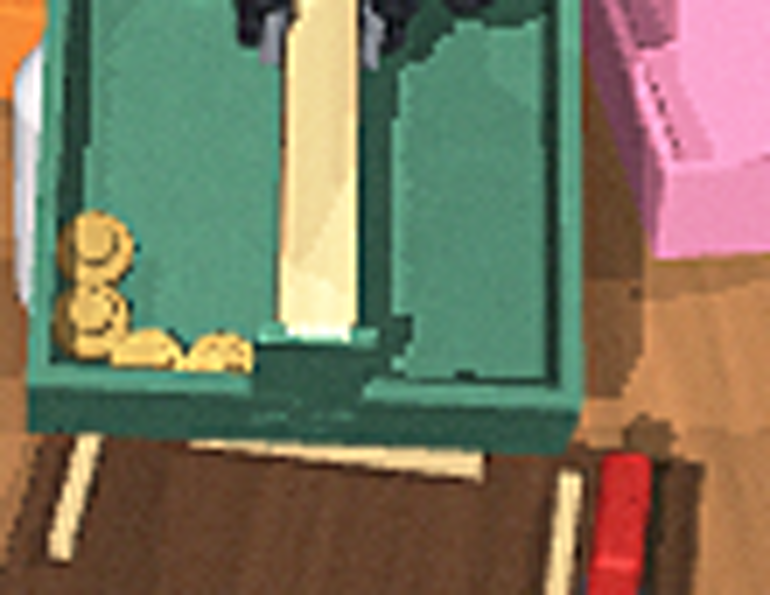

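Call:
play_rows:
  deltas: [0,0,0,5,0,0,0,0,0,0,3,0,0,0,0,0,0,0,0,0,0,0,0,0,0,0,0,0,0,0,0,0,0,0,0]

```text
t: 14.25
tool_pos: [0.5211, -0.0842, 0.2662]
orientation: [-2.957, -0.523, 1.446]
ft_force: [-0.9, -1.1, -6.2]
grip_width: 0.0181
```

```bash
python3 look.py 10
```

```text
14.25 [ 0.52110602 -0.08423859  0.26615025] [-0.89719214 -1.0997314  -6.15007502] 0.018097681292466958 [-0.5   0.31 -0.03  1.62  0.4   1.07]
[-0.15866519  0.49959054  0.8516071 ] [-9.12942751 29.97291417 58.38689875]
```

View pics/a10.png

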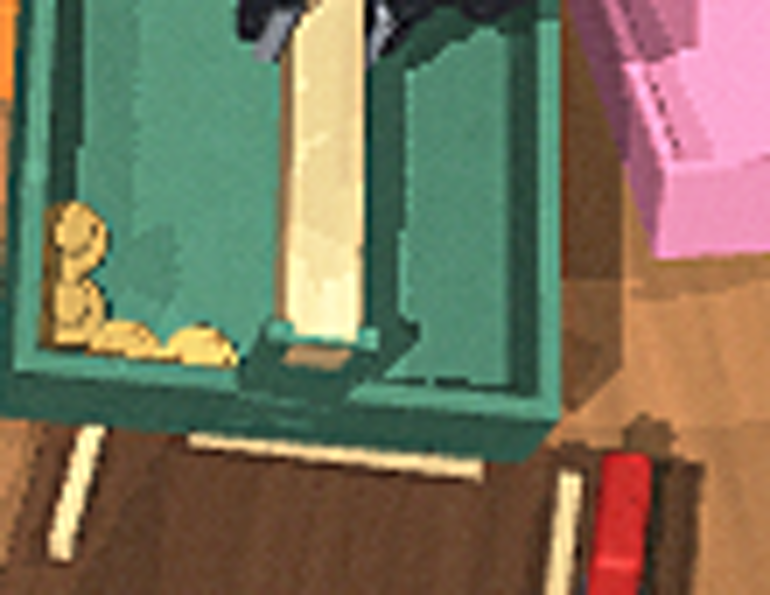

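Call:
play_rows:
  deltas: [0,0,0,5,0,0,0,0,0,0,5,0,0,0,0,0,0,0,0,0,0,0,0,0,-8,0,0,0,0,0,0,-8,0,0,0]

```text
t: 14.98
tool_pos: [0.5216, -0.0845, 0.2659]
orientation: [-3.066, -0.523, 1.446]
ft_force: [-1.4, -0.5, -5.5]
grip_width: 0.0181
```

```bash
python3 look.py 11
```

```text
14.975 [ 0.52160784 -0.08446404  0.26587041] [-1.37500667 -0.49771868 -5.50609988] 0.018107980196394216 [-0.52  0.24 -0.11  1.51  0.45  1.09]
[-0.06532887  0.49965425  0.86375793] [-3.7457363  29.97712817 59.7411786 ]
```

View pics/a11.png

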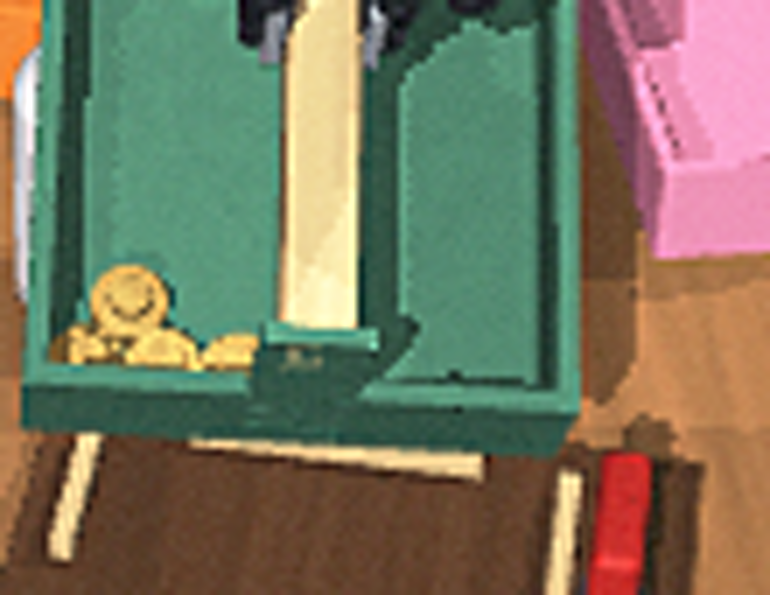

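Call:
play_rows:
  deltas: [0,0,0,-5,0,0,0,0,0,0,-6,0,0,0,0,0,0,-6,0,0,0,0,0,0,-6,0,0,0,0,0,0,-4,0,0,0]

```text
t: 15.7
tool_pos: [0.5198, -0.0838, 0.2652]
orientation: [2.754, -0.523, 1.443]
ft_force: [-0.6, -0.4, -5.6]
grip_width: 0.0183
```

Call:
play_rows:
  deltas: [0,0,0,-3,0,0,0,0,0,0,0,0,0,0,0,0,0,0,0,0,0,0,0,0,0,0,0,0,0,0,0,0,0,0,0]

```text
t: 16.32
tool_pos: [0.5218, -0.0845, 0.2659]
orientation: [2.699, -0.523, 1.446]
ft_force: [0.3, 0.9, -5.5]
grip_width: 0.0184
```

```bash
python3 look.py 12
```

```text
16.325 [ 0.52178028 -0.0844893   0.26586667] [ 0.30082335  0.85191476 -5.51245215] 0.01837799219683477 [-0.62 -0.08 -0.51  0.93  0.64  1.27]
[0.37080302 0.4996667  0.7828399 ] [21.7651504  29.97795147 51.5213343 ]
```

View pics/a12.png

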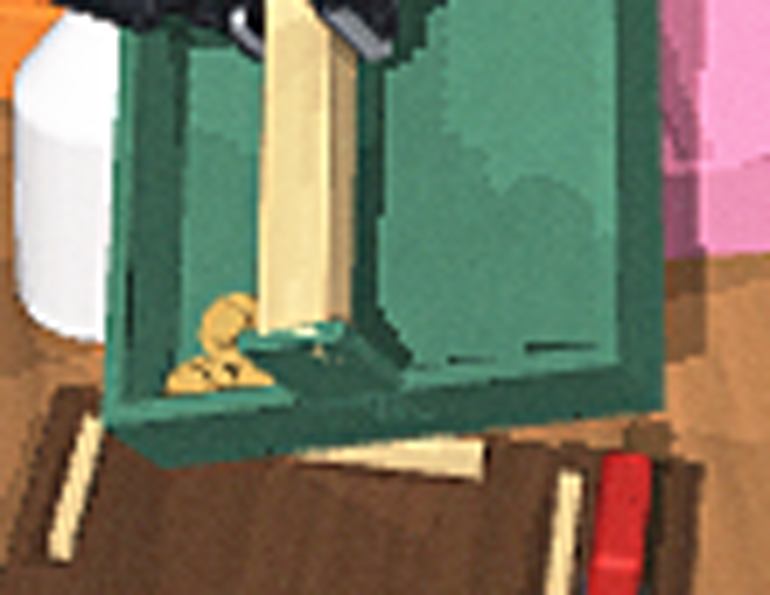

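View pics/b12.png

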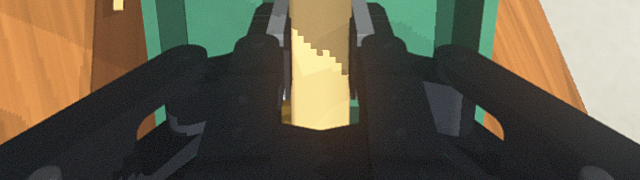

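Call:
play_rows:
  deltas: [0,0,0,-2,-2,0,0,0,0,0,-2,-2,0,0,0,0,0,-1,-1,0,0,0,0,0,0,0,0,0,0,0,0,0,0,0,0]

```text
t: 17.05
tool_pos: [0.5216, -0.0844, 0.2659]
orientation: [2.633, -0.446, 1.401]
ft_force: [-0.4, 0.6, -6.4]
grip_width: 0.0181
```

Call:
play_rows:
  deltas: [0,0,0,0,0,0,0,0,0,0,0,0,0,0,0,0,0,0,0,0,0,0,0,0,0,0,0,0,0,0,0,0,0,0,0]

```text
t: 17.68
tool_pos: [0.5214, -0.0843, 0.2658]
orientation: [2.632, -0.446, 1.401]
ft_force: [-0.8, 0.6, -5.4]
grip_width: 0.0184
```

```bash
python3 look.py 13; python3 - <<'E'
from h import *
cv2.imwrite("pics/top13.png",vision.grab_frame("top"))
cv2.imwrite("pics/side13.png",vision.grab_frame("side"))
b=cv2.imread("pics/b13.png");cv2.imwrite("pics/b13z.png",cv2.resize(b[20:150,180:380],None,fx=4,fy=4))
E
```

```text
17.675 [ 0.52143545 -0.08429041  0.26578441] [-0.82037758  0.64093437 -5.44068043] 0.018379739246882125 [-0.58 -0.16 -0.59  0.79  0.57  1.38]
[0.43985294 0.43111403 0.78782618] [26.09449842 25.53827989 51.98282607]
```

View pics/a13.png

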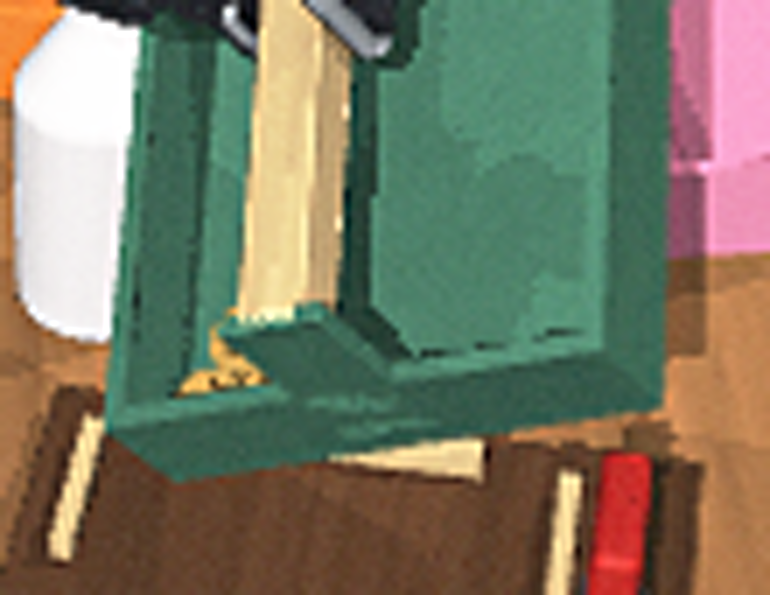

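View pics/b13z.png

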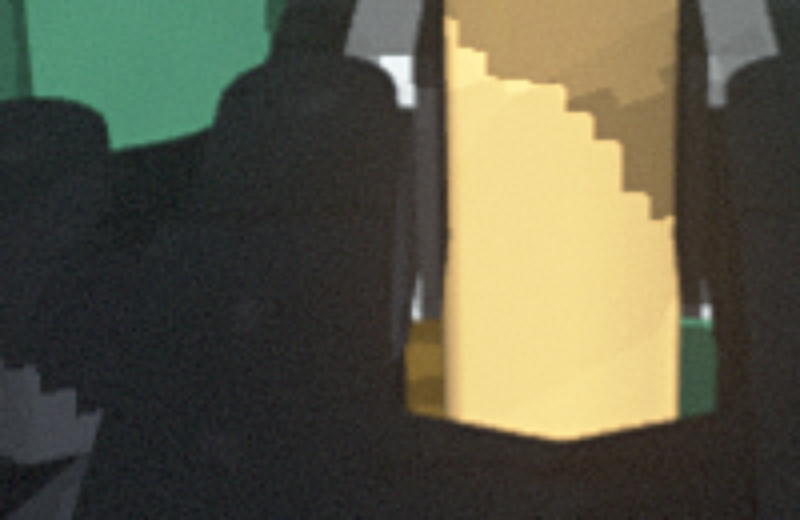

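View pics/side13.png

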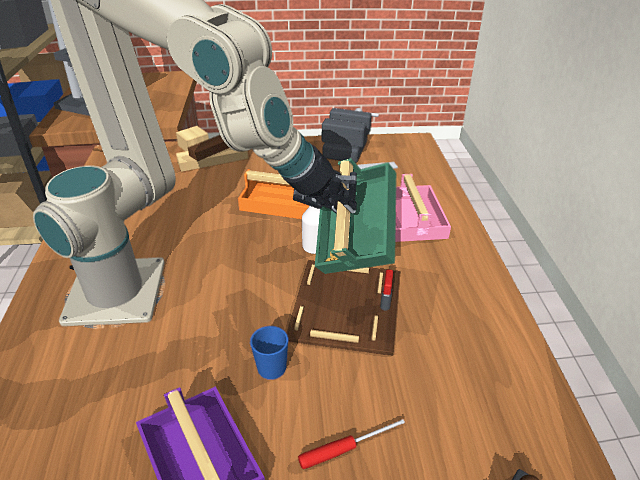

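```bash
python3 - <<'E'
from h import *
s=robot.read_state(); print(s["t"],abs(s["qvel"]).max(),s["grip_width"])
print(robot.finish_job())
E
```

```text
17.875 0.013842399549815565 0.01801146438192241
the job is handed in; nothing more can be done
None
```

I handed the job in at 17.9 s, with the tray held up and tilted down towards the near-right corner, the one nearest the cup. No verdict came back.

- **Clamp:** I turned the knob 1.58 rad clockwise. The wrist picture showed its foot parallel to the tray's far wall before I lifted.
- **Lift:** I gripped the wooden bar at its centre with 110 N and lifted the tray about 19 cm. It came up level and clear of the stand.
- **Tilt:** The first diagonal tilt left the feet jammed in an arch, with the corner itself empty. Rocking the tray broke the jam, and I tilted it back to the corner.
- **Last checks:**
  - The arm was steady, with the tray sloping down about 26° along its x and 26° along its y towards the corner.
  - The grip was steady at an 18 mm opening with about 5.4 N of load, so I saw no sign of a spill.
  - In the last side picture the cup, glue bottle and screwdriver looked where they were. The try square was mostly hidden by the tray.

**Less certain:** the bar and the gripper hid part of the corner at the end, so I never saw all four feet clearly in one picture. From the side and wrist views together, I place one in the corner, two behind it along the right wall and one nested beside them. The farthest is about 56 mm from the corner, by estimate.

The tray outline I projected onto the side picture was also a few millimetres off, while the wrist view matched.

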